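# Tare the kitchen scale for a bowl

### The job

Gently set the empty stoneware bowl upright in the middle of the pan of the kitchen scale and let go of it; its weight turns the dial. Then, with the bowl standing there, turn the black tare knob until the tip of its red pointer meets the point of the green zero mark on the dial, and let go. Leave the mug, the milk jug and the pepper mill where they stand.

Things in the scene. Friction and masses are not known exactly. Their poses are not given: they have to be found in the camera images.
- scale: blue mechanical kitchen scale, does not move; housing 268 mm along its x, 130 mm along its y, top face 42 mm high. Origin at the centre of its underside. On its x axis the pan lies 70 mm to +x (away from the robot) and the dial with the tare knob 70 mm to -x (nearer the robot)
- pan_centre (a point): centre of the upper face of the flat round steel pan (120 mm across, 7 mm thick, no rim), 65 mm above the table when empty; the pan sinks 4 to 9 mm under the bowl (14 mm at most)
- scale_dial (a joint): turn of the white dial (118 mm across, face up, just above the housing) about its vertical axis: 0 with the pan empty, grows clockwise seen from above as the pan sinks; at 0 its zero mark points along the scale's -x (towards the robot)
- zero_mark (a point): inner point of the green wedge on the dial, the zero mark, 46 mm from the dial's axis; turns with the dial; the wedge runs outward from here to 58 mm
- tare_knob (a joint): turn of the tare knob about the same axis as the dial, clockwise seen from above; at 0 its pointer points along the scale's -x. It stays where it is left; stops at -1.2 and 2.4. Pointer and zero mark meet when this equals the value of scale_dial
- pointer_tip (a point): tip of the red pointer at the foot of the tare knob, 46 mm from the knob's axis, 48 mm above the table; turns with the knob
- knob_grip (a point): point on the knob's axis where its bar is gripped, 83 mm above the table. The black bar is 60 mm long (along the pointer's direction), 16 mm thick, and stands from 58 to 98 mm above the table on a round boss 44 mm across; a red line on its top runs from the middle towards the pointer's side
- sugar_bowl: olive-grey speckled stoneware bowl without handle, 91 mm across at the belly, 64 mm high, open at the top, wall leaning inwards above the belly: at the rim its middle is about 38 mm from the axis and it is about 5 mm thick, so pinch it there from above, one finger inside; 0.17 to 0.34 kg. Origin at the centre of its underside, z up
- mug_1: olive-grey speckled mug with a handle, 82 x 109 x 74 mm; bystander. Origin at the centre of its underside, handle towards its -y
- milk_jug: small olive-grey milk jug with a handle, 70 x 80 x 83 mm; bystander. Origin at the centre of its underside
- mill_1: pepper mill with clear body and grey top, 44 mm across, 90 mm high; bystander. Origin at the centre of its underside

How it is judged (in metres and radians):
On the way, in this order (a step that is already met when the one before it is completed fails the run):
1. the bowl stands upright on the pan, let go (horizontal distance between sugar_bowl and pan_centre below 0.025 m and z of sugar_bowl in the frame of pan_centre between -0.006 and 0.006 m and angle between sugar_bowl's own z axis and vertical below 0.1 rad and contact force between the fingers and sugar_bowl below 0.05 N), for 0.2 s.
2. the pointer meets the zero mark with the bowl on the pan (horizontal distance between pointer_tip and zero_mark below 0.005 m and horizontal distance between sugar_bowl and pan_centre below 0.025 m), for 0.2 s.
At the end, for the whole second after the job is handed in: The bowl stands upright (within 0.1 rad) and at rest on the pan, its middle within 25 mm of the pan's centre, and the tip of the red pointer is within 5 mm (about 0.1 rad) of the point of the green zero mark (all of step 2 and z of sugar_bowl in the frame of pan_centre between -0.006 and 0.006 m and angle between sugar_bowl's own z axis and vertical below 0.1 rad and linear speed of sugar_bowl below 0.02 m/s); the robot touches nothing.
It fails at once if the bowl is banged or pressed on the scale's pan (over 25 N) (contact force between sugar_bowl and scale above 25 N).
It fails at once if the mug, milk jug or pepper mill is moved more than 30 mm (distance of any of mug_1, milk_jug, mill_1 from where it was at the start of the episode above 0.03 m).
It also fails if it takes over 56 s, if anything falls off the work surface, if the arm or the gripper's body presses on something with over 40 N, if the wrist force passes 120 N, or if a joint passes its speed limit or range.

### The arm

A 7-joint arm with a two-finger parallel gripper is mounted at the origin on a cart in front of the work surface, level with it; the furniture and walls round the work are solid. World frame = base frame: x ahead of the robot, y to its left, z up, the work surface at z = 0. Lengths are in m, angles in degrees, forces in N, time in s.
With the tool pointing down it reaches from about 0.4 to 0.875 m from the base axis. Payload 4.4 kg.
Tool frame: the origin (TCP) lies at the very end of the fingers, on their centre line; the grasp point (between the pads) lies 19 mm behind it; z points along the fingers, y is the line along which they close (so a half turn about z gives the same grasp; the last joint's range is limited). The gripper opens to 85 mm and grips with 20 to 120 N. Pads are 22 mm wide; open, the fingers measure 114 mm over their backs; the gripper's body (76 mm by 85 mm) begins 54 mm behind the grasp point. The pads swing forward as they close: fully open they stand 13 mm farther back than shut.
Start: joints at [-75.676, 36.005, 2.206, 86.941, -1.547, 57.084, -1.146], TCP at [0.202, 0.618, 0.231] pointing down, gripper open.
Joint ranges: [-175.42, 175.42], [-21.48, 121.26], [-71.46, 75.88], [10.55, 141.38], [-63.04, 243.04], [13.31, 113.54], [-168.57, 168.57]. Speed limits (degrees/s): [147.25, 147.25, 180, 180, 180, 180, 180].

### API

Orientations are given as [roll, pitch, yaw] about the fixed x, y, z axes, in that order (R = Rz(yaw) Ry(pitch) Rx(roll)).
In Python, from station import arm, eyes, order, finder gives the robot as it stands.
- The arm moves only by the tool arm_command, never from a script. Its argument "rows" is text: rows parted by semicolons, each of 7 numbers parted by spaces: the opening, from 0 (shut) to 1 (fully open), then the shift along the tool's x, y, z in m, then the turn, a rotation vector about the tool's x, y, z in rad. In form: claw x y z ax ay az; .... A call has 1 to 20 rows; each row shifts and turns the commanded pose from where the row before left it, along the tool's axes as they then stand; what a row does not reach is not made up. A row lasts 1/8 s, in which the tool goes at most 62.5 mm and 10.7 degrees, less where a joint would pass 70% of its speed; a pose out of reach is approached as far as the arm can. A call with a gripper value outside its range is refused whole. The fingers move at their own pace and stop on an object; "squeeze" is the grip in N (left out, the last holds). Time passes only in rows, so rows that do not move let the fingers close. It gives the time, the measured TCP pose, the force, the opening and the grip force at its end, in the units of the state.
- arm.state(): the state, without advancing time (a new reading comes with each control period).
- eyes.get_image(name): name is "side" or "top"; returns the picture (400x640x3 uint8, blue, green, red); there is no depth.
- eyes.camera_model(name): a dict with "intrinsics" (3x3 intrinsics, pixels), "k1" (the pictures are not rectified: a ray, as slopes to the right and down, at radius r is drawn at 1 + k1 r^2 times it, then the intrinsics apply), "R" (3x3) and "t" (3): a world point X has camera coordinates R X + t. Camera axes: x right, y down, z forward; pixel columns grow to the right and rows downward; lengths in m; the calibration is good to about 2 mm. A picture is of the moment at which its call begins. camera_model takes no time and is no camera call.
- order.finish_job(): hands the job in; it is judged then, once.
Trained networks look in the newest picture that a camera, given by its name, has taken for a name from the list of things; names that differ only in an ending like _2 or _b are one class to them, and where a whole thing is asked for, a point or a joint stands for the part that bears it (a point fixed in the world has none). Each returns a list of dicts, best first, with "score" (0 to 1); they miss things now and then, are a little off and sometimes report something else, mostly with a low value. They report only what shows in the picture. A call takes as long as a camera call.
- finder.search_frame(camera, thing): "box" ([left, top, width, height] in pixels, round what is visible of it).
- finder.cut_out(camera, thing): "mask" (400x640 bool, what is visible of it) and "box" ([left, top, width, height] in pixels, round what is visible of it).
The state is a dict: "t": time; "joint_pos": joint angles; "dq": joint speeds; "tau": joint torques, N m; "eef_pos": TCP position; "tool_rot": TCP orientation; "force": force on the tool from outside, world axes, zero at the start; "moment": the same for the moment, N m; "width": opening from 0.0 (shut) to 1.0 (fully open); "gripper_force": force on a finger pad.
Only numpy, scipy, OpenCV 4.12 (cv2) and the standard library are available. Lean on these libraries where they do the work, as an engineer would, in place of code of your own. Each camera call takes 0.05 s, during which the arm holds its last target. There are 200 camera calls.

## Working session

There is one attempt and no reset: what is moved stays moved. The work goes in short steps, Python scripts to look and compute and a tool call to move; the robot and the scene stay as the last step left them, time stands still between calls to the robot, and variables do not carry over. Pictures are saved under pics/ and viewed, at most 10 in all, crops included, and the job is handed in when it is done.

Besides the shell and the picture viewer there is one more tool, called after "Call:" as name(argument=value, ...) on one line, values as JSON. arm_command: Moves the arm, as the interface text tells. Its arguments: {"type":"object","properties":{"rows":{"type":"string"},"squeeze":{"type":"number"}},"required":["rows"]}

```bash
mkdir -p pics
cat > h.py <<'E'
import numpy as np, cv2
from station import arm, eyes, order, finder
def K(n):
    m=eyes.camera_model(n); return np.array(m["intrinsics"]),m["k1"],np.array(m["R"]),np.array(m["t"])
def ray(n,uv):
    k,k1,R,t=K(n); d=np.linalg.inv(k)@[uv[0],uv[1],1]; d=d[:2]; s=d.copy()
    for _ in range(30): s=d/(1+k1*(s@s))
    v=R.T@np.r_[s,1]; return -R.T@t, v/np.linalg.norm(v)
def atz(n,uv,z):
    c,v=ray(n,uv); return c+v*(z-c[2])/v[2]
def proj(n,X):
    k,k1,R,t=K(n); p=R@np.asarray(X,float)+t; s=p[:2]/p[2]; s=s*(1+k1*(s@s)); return (k@np.r_[s,1])[:2]
def tri(a,b):
    (c1,v1),(c2,v2)=ray(*a),ray(*b)
    A=np.c_[v1,-v2]; x=np.linalg.lstsq(A,c2-c1,rcond=None)[0]
    p,q=c1+v1*x[0],c2+v2*x[1]; return (p+q)/2,np.linalg.norm(p-q)
E
python3 - <<'E'
from h import *
for n in("side","top"):
    im=eyes.get_image(n); cv2.imwrite(f"pics/{n}0.png",im)
    k,k1,R,t=K(n); print(n,-R.T@t,R[2],k[0,0],k1)
    for th in("sugar_bowl","scale","scale_dial","tare_knob","pan_centre","pointer_tip","zero_mark","mug_1","milk_jug","mill_1"):
        try: print(th,[(np.round(d["box"]).tolist(),round(d["score"],2)) for d in finder.search_frame(n,th)[:3]])
        except Exception as e: print(th,e)
s=arm.state(); print(s)
E
```

```text
side [0.54990846 1.01779678 0.51576209] [-0.03317558 -0.9108028  -0.41150654] 423.21117910290724 0.012783914708354285
sugar_bowl []
scale [([263.0, 186.0, 107.0, 48.0], 0.84)]
scale_dial [([322.0, 199.0, 40.0, 17.0], 0.93), ([262.0, 187.0, 109.0, 45.0], 0.39)]
tare_knob [([330.0, 183.0, 25.0, 29.0], 0.91)]
pan_centre [([265.0, 192.0, 46.0, 18.0], 0.79), ([331.0, 183.0, 22.0, 28.0], 0.61)]
pointer_tip [([330.0, 185.0, 24.0, 25.0], 0.66)]
zero_mark []
mug_1 [([333.0, 230.0, 38.0, 46.0], 0.98), ([334.0, 186.0, 18.0, 23.0], 0.64)]
milk_jug [([265.0, 161.0, 20.0, 30.0], 0.59), ([324.0, 164.0, 33.0, 25.0], 0.4)]
mill_1 []
top [0.34857544 0.00995998 0.9784747 ] [ 0.21088925 -0.02679505 -0.97714265] 436.99833580799253 -0.0131333573221674
sugar_bowl [([401.0, 213.0, 44.0, 42.0], 0.62)]
scale [([272.0, 146.0, 76.0, 131.0], 0.98)]
scale_dial [([286.0, 212.0, 54.0, 57.0], 0.96), ([268.0, 151.0, 81.0, 128.0], 0.53)]
tare_knob [([303.0, 224.0, 20.0, 35.0], 0.66)]
pan_centre [([276.0, 154.0, 53.0, 50.0], 0.86)]
pointer_tip [([304.0, 228.0, 22.0, 30.0], 0.85)]
zero_mark [([286.0, 216.0, 55.0, 56.0], 0.95)]
mug_1 [([184.0, 239.0, 55.0, 40.0], 0.85)]
milk_jug [([283.0, 212.0, 61.0, 60.0], 0.15)]
mill_1 [([182.0, 166.0, 26.0, 25.0], 0.92)]
{'t': 1.1, 'joint_pos': array([-75.67621843,  36.00323215,   2.20293497,  86.9397552 ,
        -1.54800137,  57.08449785,  -1.14482387]), 'dq': array([ 0.03933014, -0.02785436,  0.05652122, -0.0822148 ,  0.0568691 ,
        0.03996088,  0.05824398]), 'tau': array([-1.67823246e-04, -5.63297403e+01,  1.22565396e+00, -1.93789959e+01,
        1.08632661e-02,  1.70891803e-03,  1.68825790e-05]), 'eef_pos': array([0.20181941, 0.61789506, 0.23133354]), 'tool_rot': array([ 1.79997967e+02, -4.78740399e-03,  1.61907671e+02]), 'force': array([-0.31534585,  0.39299856,  0.81508758]), 'moment': array([0.01656873, 0.04708963, 0.01080139]), 'gripper_force': 0.0, 'width': 1.0007289529269743}
```

View pics/side0.png

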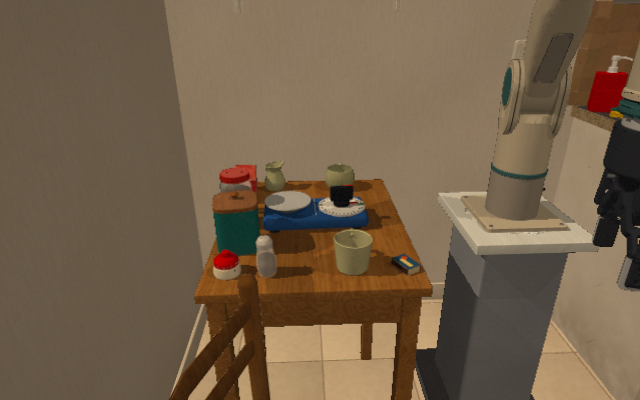

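View pics/top0.png

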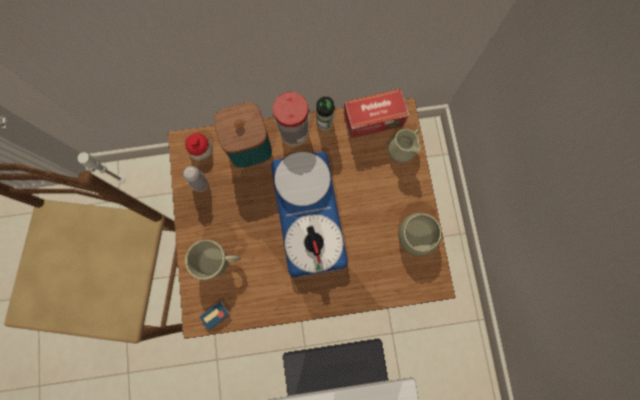

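The side view shows the scale at (316,210), with the bowl behind the dial at (340,177), partly hidden by the knob, and the jug at (275,177). The mug is in front at (353,252) and the mill at (265,257). In the top view the bowl is at (421,234), the pan at (302,180), the dial at (314,243), the jug at (404,147), the mug at (207,260) and the mill at (196,180).

Run:
```python
from h import *
eyes.get_image("top"); eyes.get_image("side")
def cen(n,th):
    r=finder.cut_out(n,th)
    if not r: return None
    m=r[0]["mask"].astype(np.uint8); c=max(cv2.findContours(m,0,1)[0],key=cv2.contourArea)
    e=cv2.fitEllipse(c) if len(c)>5 else None
    print(n,th,round(r[0]["score"],2),np.round(r[0]["box"]),"ell",np.round(e[0],1),np.round(e[1],1)); return np.array(e[0])
pt=cen("top","pan_centre"); ps=cen("side","pan_centre"); print("pan z.062",atz("top",pt,.065), ps is not None and (atz("side",ps,.065),tri(("top",pt),("side",ps))))
dt=cen("top","scale_dial"); ds=cen("side","scale_dial"); print("dial",atz("top",dt,.046), ds is not None and tri(("top",dt),("side",ds)))
kt=cen("top","tare_knob"); ks=cen("side","tare_knob"); print("knob",tri(("top",kt),("side",ks)))
bt=cen("top","sugar_bowl"); bs=cen("side","sugar_bowl"); print("bowl top@.064,.045",atz("top",bt,.064),atz("top",bt,.045))
for th in("mug_1","milk_jug","mill_1"):
    c=cen("top",th)
    if c is not None: print(atz("top",c,.06))
a=eyes.get_image("side")[150:245,240:400]; b=eyes.get_image("top")[140:290,260:460]
a=cv2.resize(a,(505,300),interpolation=cv2.INTER_CUBIC); b=cv2.resize(b,(400,300),interpolation=cv2.INTER_CUBIC)
b=cv2.resize(eyes.get_image("top")[140:290,260:460],(780,585),interpolation=cv2.INTER_CUBIC)
cv2.imwrite("pics/c1.png",cv2.resize(eyes.get_image("side")[150:240,255:385],(780,540),interpolation=cv2.INTER_CUBIC)); cv2.imwrite("pics/c2.png",b)
```

```text
top pan_centre 0.98 [274. 151.  58.  51.] ell [302.  178.2] [53.4 55.1]
side pan_centre 0.57 [263. 191.  48.  19.] ell [287.8 200.7] [19.5 46. ]
pan z.062 [0.60083782 0.01541517 0.065     ] (array([0.59688521, 0.02395445, 0.065     ]), (array([0.59940576, 0.01559625, 0.06187249]), np.float64(0.0044382481566591)))
top scale_dial 0.97 [286. 216.  56.  54.] ell [313.7 242.9] [51.9 53.1]
side scale_dial 0.97 [318. 200.  46.  18.] ell [341.7 206.1] [17.2 42.9]
dial [0.46056039 0.01025147 0.046     ] (array([0.45878075, 0.01062659, 0.03976865]), np.float64(0.005075107882823958))
top tare_knob 0.81 [304. 224.  21.  38.] ell [313.3 241.6] [17.6 31.5]
side tare_knob 0.64 [331. 185.  23.  26.] ell [341.3 195.1] [22.  23.6]
knob (array([0.45896883, 0.01081879, 0.07145308]), np.float64(0.0027433611745174974))
top sugar_bowl 0.74 [404. 212.  40.  45.] ell [419.3 233.9] [40.6 42.3]
side sugar_bowl 0.86 [323. 166.  31.  25.] ell [338.9 175. ] [23.4 31. ]
bowl top@.064,.045 [ 0.44483862 -0.21255879  0.064     ] [ 0.44683868 -0.21718205  0.045     ]
top mug_1 0.81 [184. 237.  57.  39.] ell [207.6 259. ] [37.  49.6]
[0.45735497 0.2349431  0.06      ]
top milk_jug 0.88 [388. 126.  32.  39.] ell [404.  145.3] [28.  36.3]
[ 0.64404607 -0.21798828  0.06      ]
top mill_1 0.75 [182. 165.  24.  25.] ell [195.1 177.9] [17.  26.9]
[0.63680166 0.24619056 0.06      ]
```

View pics/c1.png

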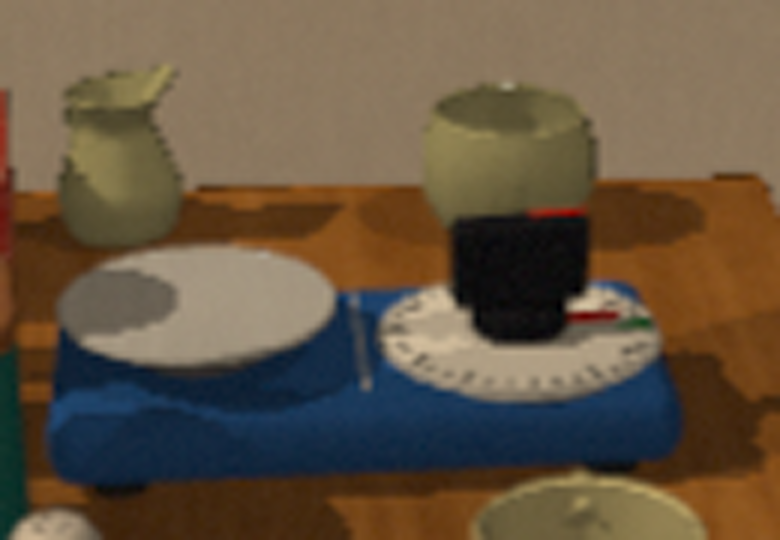

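View pics/c2.png

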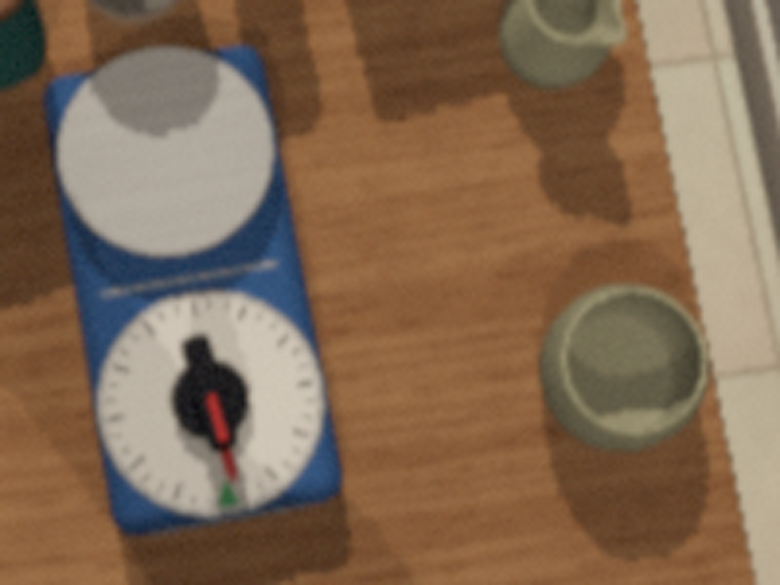

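The side crop shows the bowl's rim ellipse centred near (340.2,168.2). In the top crop the rim is centred near (422.5,232.5), and the pointer and green mark both point at the robot, about (318,266).

Run:
```python
from h import *
a=(422.5,232.5);b=(340.2,168.2)
print("rim",tri(("top",a),("side",b)),atz("top",a,.064))
c=np.array([.4447,-.2205])
print("zero",atz("top",(227.5/3.9+260,490/3.9+140),.048),"ptr line", atz("top",(211/3.9+260,395/3.9+140),.098))
# model check: project rim circle edges, pan edges
for X in ([.6,.0155,.065],[.6605,.0155,.065],[.5405,.0155,.065],[.6,.0755,.065],[.6,-.0445,.065]): print(np.round(proj("top",X),1),np.round(proj("side",X),1))
print("jar",atz("top",(291,103),.12),"can",atz("top",(242,128),.14), "wall base",atz("top",(470,220),-.75))
```

```text
rim (array([ 0.44406013, -0.2199027 ,  0.06146125]), np.float64(0.006193675920943158)) [ 0.44687037 -0.21980034  0.064     ]
zero [0.4111912  0.00737119 0.048     ] ptr line [0.45739827 0.00896173 0.098     ]
[302.  178.6] [286.7 199.4]
[298.3 152.2] [263.2 200. ]
[305.8 205.2] [309.6 198.8]
[274.5 182.5] [285.9 209.4]
[329.5 174.7] [287.3 190.3]
jar [0.75221674 0.01583309 0.12      ] can [0.70301001 0.12180262 0.14      ] wall base [ 0.55628373 -0.62270719 -0.75      ]
```

Call:
arm_command(rows="0.6 0 0 0 0 0 -0.158; 0.6 0 0 0 0 0 -0.158; 0.6 -0.032 -0.04 0 0 0 0; 0.6 -0.032 -0.04 0 0 0 0; 0.6 -0.032 -0.04 0 0 0 0; 0.6 -0.032 -0.04 0 0 0 0; 0.6 -0.032 -0.04 0 0 0 0; 0.6 -0.032 -0.04 0 0 0 0; 0.6 -0.032 -0.04 0 0 0 0; 0.6 -0.032 -0.04 0 0 0 0; 0.6 0 -0.055 0 0 0 0; 0.6 0 -0.055 0 0 0 0; 0.6 0 -0.055 0 0 0 0; 0.6 0 -0.055 0 0 0 0; 0.6 0 -0.055 0 0 0 0; 0.6 0 -0.055 0 0 0 0; 0.6 0 -0.055 0 0 0 0; 0.6 0 -0.055 0 0 0 0; 0.6 0 -0.055 0 0 0 0; 0.6 0 0 0 0 0 0")

```text
t: 4.45
eef_pos: [0.4573, -0.2025, 0.2315]
tool_rot: [-179.8, 0.0, 179.5]
force: [-0.2, 0.4, -1.0]
width: 0.601
gripper_force: 0.0
```

Call:
arm_command(rows="0.6 0.006 -0.028 0 0 0 0; 0.6 0.006 -0.0275 0 0 0 0; 0.6 0 0 0.05 0 0 0; 0.6 0 0 0.05 0 0 0; 0.6 0 0 0.03 0 0 0; 0.6 0 0 0 0 0 0")

```text
t: 5.2
eef_pos: [0.4448, -0.2508, 0.0996]
tool_rot: [179.8, -0.2, -179.9]
force: [-0.0, 0.9, 0.2]
width: 0.597
gripper_force: 0.0
```

Run:
```python
from h import *
s=arm.state(); print(s["eef_pos"],s["force"])
b=cv2.resize(eyes.get_image("top")[190:280,380:480],(440,396),interpolation=cv2.INTER_CUBIC)
a=cv2.resize(eyes.get_image("side")[130:210,300:380],(360,396),interpolation=cv2.INTER_CUBIC)
cv2.imwrite("pics/c3.png",np.hstack([b,a]))
print(proj("top",s["eef_pos"]),proj("side",s["eef_pos"]))
```

```text
[ 0.44481479 -0.2508347   0.09959816] [-0.03761439  0.89088546  0.22720508]
[441.66702023 228.80463631] [338.27260699 153.23784252]
```

View pics/c3.png

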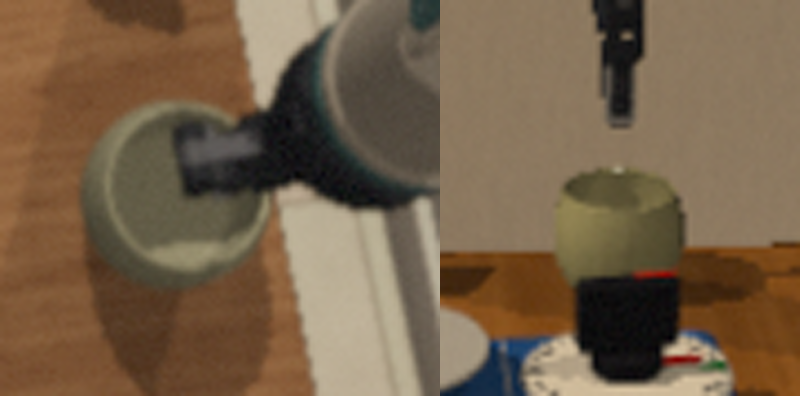

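The left panel shows the inner finger over the bowl near the right rim, at crop (215,155). The right panel shows the fingertips above the bowl's rim, at crop (620,125). The tool needs another 7 mm towards -y before it goes down.

Call:
arm_command(rows="0.6 0 -0.007 0 0 0 0; 0.6 -0.001 0 0.02 0 0 0; 0.6 0 0 0.02 0 0 0; 0.6 0 0 0.02 0 0 0; 0.6 0 0 0 0 0 0")

```text
t: 5.92
eef_pos: [0.4469, -0.26, 0.0414]
tool_rot: [180.0, -0.0, 180.0]
force: [-0.2, 0.3, 1.1]
width: 0.604
gripper_force: 0.0
```

Call:
arm_command(rows="0.3 0 0.002 0.001 0 0 0; 0.15 0 0 0 0 0 0; 0 0 0 0 0 0 0; 0 0 0 0 0 0 0; 0 0 0 0 0 0 0; 0 0 0 0 0 0 0; 0 0 0 0 0 0 0", squeeze=35)

```text
t: 6.8
eef_pos: [0.4478, -0.258, 0.0413]
tool_rot: [-179.9, 0.1, -180.0]
force: [-0.3, 0.3, 6.6]
width: 0.115
gripper_force: 33.9
```

Call:
arm_command(rows="0 0 0 -0.01 0 0 0; 0 0 0 -0.03 0 0 0; 0 0 0 -0.04 0 0 0; 0 0 0 -0.04 0 0 0; 0 0 0 0 0 0 0; 0 0 0 0 0 0 0")

```text
t: 7.55
eef_pos: [0.4462, -0.2571, 0.1599]
tool_rot: [180.0, -0.1, -180.0]
force: [-0.5, -0.2, -3.4]
width: 0.117
gripper_force: 34.9
```

Run:
```python
from h import *
s=arm.state(); print(s["eef_pos"],s["force"])
b=cv2.resize(eyes.get_image("top")[180:270,380:480],(400,396),interpolation=cv2.INTER_CUBIC)
a=cv2.resize(eyes.get_image("side")[110:200,295:385],(396,396),interpolation=cv2.INTER_CUBIC)
cv2.imwrite("pics/c4.png",np.hstack([b,a]))
```

```text
[ 0.44621431 -0.25711251  0.15985802] [-0.52572541 -0.17568211 -3.39456612]
```

View pics/c4.png

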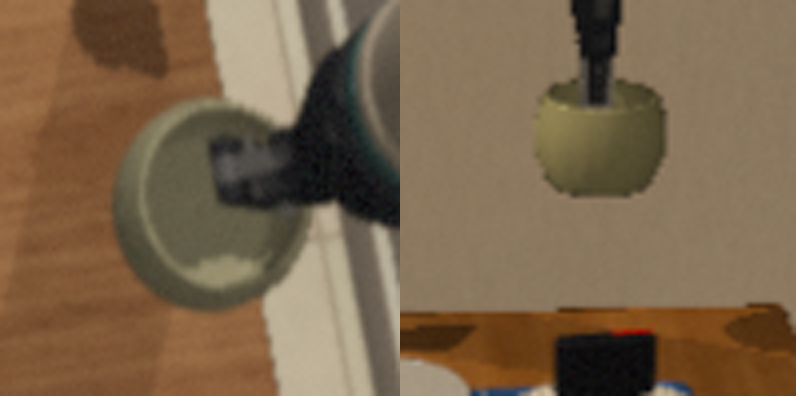

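The bowl hangs level within a few degrees, with its rim at crop (600,95) in the side panel and centred at about (215,205) in the top panel.

Call:
arm_command(rows="0 -0.01 0.015 0 0 0 0; 0 -0.018 0.027 0 0 0 0; 0 -0.022 0.033 0 0 0 0; 0 -0.022 0.033 0 0 0 0; 0 -0.022 0.033 0 0 0 0; 0 -0.022 0.033 0 0 0 0; 0 -0.022 0.033 0 0 0 0; 0 -0.012 0.018 0 0 0 0; 0 -0.006 0.01 0.01 0 0 0; 0 0 0 0.02 0 0 0; 0 0 0 0.01 0 0 0; 0 0 0 0 0 0 0; 0 0 0 0 0 0 0")

```text
t: 9.28
eef_pos: [0.6032, -0.0232, 0.1207]
tool_rot: [-180.0, 0.0, 180.0]
force: [-0.3, 0.2, -3.0]
width: 0.114
gripper_force: 34.9
```

Run:
```python
from h import *
s=arm.state(); print(s["eef_pos"],s["force"])
T=eyes.get_image("top");S=eyes.get_image("side")
for n in("top","side"): 
    r=finder.cut_out(n,"sugar_bowl"); print(n,[(np.round(d["box"]),round(d["score"],2)) for d in r])
b=cv2.resize(T[120:220,260:360],(396,396),interpolation=cv2.INTER_CUBIC)
a=cv2.resize(S[140:230,240:330],(396,396),interpolation=cv2.INTER_CUBIC)
cv2.imwrite("pics/c5.png",np.hstack([b,a]))
B=np.array([s["eef_pos"][0]-.002,s["eef_pos"][1]+.038,s["eef_pos"][2]-.041])
for dz,r in((0.064,.0405),(0.03,.0455),(0,.028)):
    for n in("top","side"): print(dz,n,[np.round(proj(n,B+[r*c,r*q,dz])).tolist() for c,q in((1,0),(-1,0),(0,1),(0,-1))])
```

```text
[ 0.60321068 -0.02319709  0.12071676] [-0.27952151  0.24291238 -2.99701899]
top []
side [(array([266., 172.,  38.,  29.]), 0.97)]
0.064 top [[298.0, 148.0], [303.0, 187.0], [280.0, 170.0], [321.0, 165.0]]
0.064 side [[269.0, 171.0], [301.0, 170.0], [284.0, 177.0], [285.0, 165.0]]
0.03 top [[298.0, 152.0], [304.0, 194.0], [279.0, 175.0], [323.0, 169.0]]
0.03 side [[268.0, 184.0], [303.0, 183.0], [285.0, 190.0], [286.0, 177.0]]
0 top [[300.0, 164.0], [304.0, 189.0], [289.0, 178.0], [315.0, 174.0]]
0 side [[275.0, 194.0], [297.0, 194.0], [286.0, 199.0], [286.0, 190.0]]
```

View pics/c5.png

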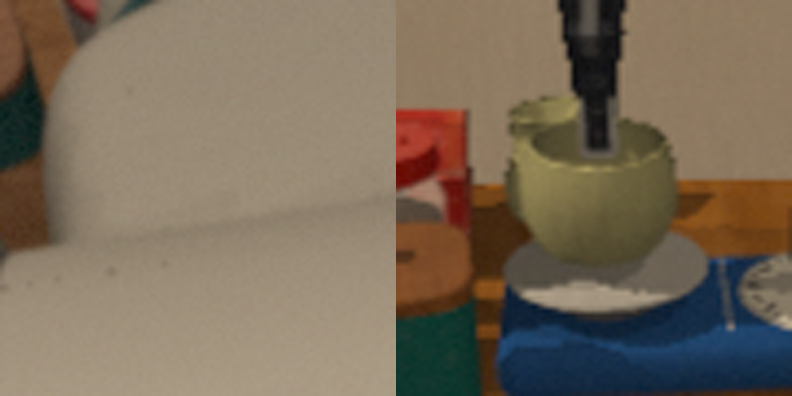

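The top view is blocked by the arm. In the side panel the bowl hangs level over the pan, with its rim at crop x 525–675 and its bottom at y 265, about 10 mm above the pan.

Call:
arm_command(rows="0 0.001 0 0.005 0 0 0; 0 0 0 0.005 0 0 0; 0 0 0 0.003 0 0 0; 0 0 0 0.002 0 0 0; 0 0 0 0 0 0 0; 0 0 0 0 0 0 0")

```text
t: 10.22
eef_pos: [0.602, -0.0225, 0.1054]
tool_rot: [180.0, -0.0, -180.0]
force: [-0.5, 0.5, -3.1]
width: 0.111
gripper_force: 34.8
```

Call:
arm_command(rows="0 0 0 0.002 0 0 0; 0 0 0 0.002 0 0 0; 0 0 0 0 0 0 0; 0 0 0 0 0 0 0")

```text
t: 10.72
eef_pos: [0.6021, -0.0228, 0.1014]
tool_rot: [-180.0, 0.0, -180.0]
force: [0.4, -1.0, -1.7]
width: 0.116
gripper_force: 34.7
```

Call:
arm_command(rows="0 0 0 0.001 0 0 0; 0 0 0 0.001 0 0 0; 0 0 0 0 0 0 0; 0 0 0 0 0 0 0")

```text
t: 11.22
eef_pos: [0.6021, -0.0227, 0.0994]
tool_rot: [-180.0, 0.0, -180.0]
force: [0.1, -0.8, 0.3]
width: 0.113
gripper_force: 34.8
```

Call:
arm_command(rows="0.14 0 0 0 0 0 0; 0.2 0 0 0 0 0 0; 0.28 0 0 0 0 0 0; 0.35 0 0 0 0 0 0; 0.4 0 0 0 0 0 0; 0.4 0 0 0 0 0 0; 0.4 0 0 0 0 0 0")

```text
t: 12.1
eef_pos: [0.602, -0.0225, 0.0993]
tool_rot: [180.0, -0.0, -180.0]
force: [0.9, -0.3, 0.0]
width: 0.4
gripper_force: 0.0
```

Call:
arm_command(rows="0.4 0 0 -0.01 0 0 0; 0.4 0 0 -0.02 0 0 0; 0.4 0 0 -0.03 0 0 0; 0.4 0 0 -0.04 0 0 0; 0.4 0 0 -0.04 0 0 0; 0.6 0 -0.04 0 0 0 0; 0.8 0 -0.05 0 0 0 0; 0.8 0 -0.05 0 0 0 0; 0.8 0 -0.05 0 0 0 0; 0.8 0 -0.05 0 0 0 0; 0.8 0 0 0 0 0 0")

```text
t: 13.48
eef_pos: [0.6002, -0.2692, 0.2399]
tool_rot: [-179.8, -0.0, 179.5]
force: [0.2, 0.3, -0.6]
width: 0.799
gripper_force: 0.0
```

Run:
```python
from h import *
s=arm.state(); print(s["eef_pos"],s["force"])
T=eyes.get_image("top");S=eyes.get_image("side")
for n in("top","side"):
    for th in("sugar_bowl","zero_mark","scale_dial"): 
        r=finder.search_frame(n,th); print(n,th,[(np.round(d["box"]),round(d["score"],2)) for d in r])
b=cv2.resize(T[140:290,260:360],(400,600),interpolation=cv2.INTER_CUBIC)
a=cv2.resize(S[150:240,250:380],(400,277),interpolation=cv2.INTER_CUBIC)
cv2.imwrite("pics/c6.png",np.hstack([b,np.vstack([a,np.zeros((323,400,3),np.uint8)])]))
D=np.array([.4605,.0102,.046]);
hsv=cv2.cvtColor(T,cv2.COLOR_BGR2HSV)
for nm,m,z in(("green",(hsv[...,0]>40)&(hsv[...,0]<90)&(hsv[...,1]>90),.047),("red",((hsv[...,0]<8)|(hsv[...,0]>172))&(hsv[...,1]>130),.06)):
    v,u=np.nonzero(m[205:280,280:350]); print(nm,len(u))
    for x,y in list(zip(u+280,v+205))[:40]:
        p=atz("top",(x,y),z)-D; print((int(x),int(y)),round(float(np.hypot(*p[:2]))*1e3),"cw deg",round(float(np.degrees(np.arctan2(p[1],-p[0]))),1),end="; ")
    print()
```

```text
[ 0.60022128 -0.2692337   0.2398671 ] [ 0.22455195  0.32472323 -0.59979528]
top sugar_bowl [(array([281., 152.,  43.,  47.]), 0.76)]
top zero_mark [(array([286., 216.,  54.,  55.]), 0.63)]
top scale_dial [(array([286., 214.,  56.,  56.]), 0.9), (array([282., 152.,  42.,  45.]), 0.49)]
side sugar_bowl [(array([266., 176.,  40.,  33.]), 0.98)]
side zero_mark [(array([320., 199.,  44.,  17.]), 0.77)]
side scale_dial [(array([316., 198.,  46.,  18.]), 0.76)]
green 4
(296, 259) 51 cw deg 55.8; (295, 260) 54 cw deg 55.6; (296, 260) 52 cw deg 54.1; (295, 261) 55 cw deg 54.0; 
red 69
(314, 240) 5 cw deg -161.4; (313, 241) 3 cw deg 159.7; (314, 241) 2 cw deg -152.5; (315, 241) 4 cw deg -120.6; (313, 242) 1 cw deg 109.1; (314, 242) 1 cw deg -98.2; (315, 242) 3 cw deg -86.5; (316, 242) 5 cw deg -84.5; (313, 243) 2 cw deg 42.6; (314, 243) 2 cw deg -15.7; (315, 243) 3 cw deg -49.2; (316, 243) 5 cw deg -61.4; (313, 244) 4 cw deg 26.0; (314, 244) 4 cw deg -3.6; (315, 244) 5 cw deg -28.2; (316, 244) 6 cw deg -43.4; (317, 244) 8 cw deg -52.6; (313, 245) 6 cw deg 20.0; (314, 245) 6 cw deg 0.4; (315, 245) 7 cw deg -17.5; (316, 245) 8 cw deg -31.4; (314, 246) 8 cw deg 2.4; (315, 246) 9 cw deg -11.5; (316, 246) 10 cw deg -23.4; (317, 246) 11 cw deg -32.8; (314, 247) 10 cw deg 3.5; (315, 247) 11 cw deg -7.7; (316, 247) 11 cw deg -17.9; (317, 247) 13 cw deg -26.5; (314, 248) 12 cw deg 4.3; (315, 248) 13 cw deg -5.1; (316, 248) 13 cw deg -13.9; (317, 248) 14 cw deg -21.7; (314, 249) 15 cw deg 4.9; (315, 249) 15 cw deg -3.3; (316, 249) 15 cw deg -11.0; (317, 249) 16 cw deg -18.0; (318, 249) 17 cw deg -24.3; (315, 250) 17 cw deg -1.9; (316, 250) 17 cw deg -8.7;
```

View pics/c6.png

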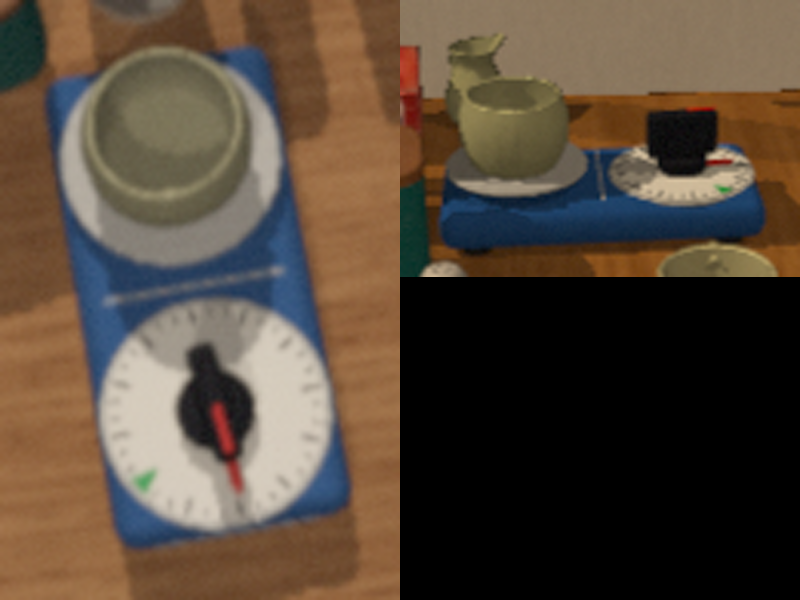

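The bowl stands level near the middle of the pan, at left-panel (165,130). The green mark has turned to (146,480) and the pointer tip is still at (238,487), so the knob needs about 58° clockwise.

Call:
arm_command(rows="0.6 0 0 0 0 0 -0.05; 0.6 0.0235 0.046 0 0 0 0; 0.6 0.0235 0.046 0 0 0 0; 0.6 0.0235 0.046 0 0 0 0; 0.6 0.0235 0.046 0 0 0 0; 0.6 0.0235 0.046 0 0 0 0; 0.6 0.0235 0.046 0 0 0 0; 0.6 0 0 0.05 0 0 0; 0.6 0 0 0.05 0 0 0; 0.6 0 0 0 0 0 0; 0.6 0 0 0 0 0 0")

```text
t: 15.25
eef_pos: [0.4483, 0.0062, 0.1405]
tool_rot: [180.0, 0.1, -177.1]
force: [-0.3, 0.3, 0.3]
width: 0.598
gripper_force: 0.0
```

Run:
```python
from h import *
D=np.array([.4605,.0102]); 
def cw(p): p=p[:2]-D; return np.degrees(np.arctan2(p[1],-p[0])),np.hypot(*p)
print("ptr",cw(atz("top",(319.5,261.75),.048)),"green",cw(atz("top",(296.5,260),.046)), cw(atz("top",(297,259),.046)))
print("zero0",cw(atz("top",(227.5/3.9+260,490/3.9+140),.046)))
print(arm.state()["joint_pos"])
```

```text
ptr (np.float64(-8.807383930918274), np.float64(0.042081129545543494)) green (np.float64(53.35339038291912), np.float64(0.051490804035438376)) (np.float64(54.2386500657643), np.float64(0.04927002853310015))
zero0 (np.float64(-3.298847055440173), np.float64(0.049255829043083336))
[ -5.38315294  28.53058368   1.41122621 123.41774944  -1.43434079
  27.97264122  90.006191  ]
```

Call:
arm_command(rows="0.6 -0.012 0.0035 0 0 0 -0.06; 0.6 0 0 0.025 0 0 0; 0.6 0 0 0.025 0 0 0; 0.6 0 0 0.02 0 0 0; 0.6 0 0 0.006 0 0 0; 0.6 0 0 0 0 0 0")

```text
t: 16.0
eef_pos: [0.4603, 0.0103, 0.064]
tool_rot: [180.0, 0.1, -173.6]
force: [0.5, 0.6, -0.2]
width: 0.598
gripper_force: 0.0
```

Call:
arm_command(rows="0.3 0 0 0 0 0 0; 0.15 0 0 0 0 0 0; 0 0 0 0 0 0 0; 0 0 0 0 0 0 0; 0 0 0 0 0 0 0; 0 0 0 0 0 0 0", squeeze=30)

```text
t: 16.75
eef_pos: [0.46, 0.0109, 0.0642]
tool_rot: [180.0, 0.1, -173.6]
force: [-1.2, 2.3, 5.9]
width: 0.183
gripper_force: 31.2
```

Call:
arm_command(rows="0 0 0 0 0 0 0.1; 0 0 0 0 0 0 0.1; 0 0 0 0 0 0 0.1; 0 0 0 0 0 0 0.1; 0 0 0 0 0 0 0.1; 0 0 0 0 0 0 0.1; 0 0 0 0 0 0 0.1; 0 0 0 0 0 0 0.1; 0 0 0 0 0 0 0.1; 0 0 0 0 0 0 0.1; 0 0 0 0 0 0 0.05; 0 0 0 0 0 0 0; 0 0 0 0 0 0 0")

```text
t: 18.38
eef_pos: [0.4602, 0.0116, 0.0642]
tool_rot: [179.8, -0.0, 126.2]
force: [0.4, 3.9, 5.7]
width: 0.185
gripper_force: 31.3
```

Call:
arm_command(rows="0.25 0 0 0 0 0 0; 0.4 0 0 0 0 0 0; 0.5 0 0 0 0 0 0; 0.5 0 0 -0.02 0 0 0; 0.5 0 0 -0.04 0 0 0; 0.5 0 0 -0.05 0 0 0; 0.5 0 0 -0.05 0 0 0; 0.5 -0.04 -0.03 0 0 0 0; 0.5 -0.04 -0.03 0 0 0 0; 0.5 -0.04 -0.03 0 0 0 0; 0.5 -0.04 -0.03 0 0 0 0; 0.5 -0.04 -0.03 0 0 0 0; 0.5 0 0 0 0 0 0; 0.5 0 0 0 0 0 0")

```text
t: 20.12
eef_pos: [0.4556, -0.2392, 0.2229]
tool_rot: [-180.0, -0.1, 126.1]
force: [-0.7, 0.0, -0.4]
width: 0.496
gripper_force: 0.0
```

Run:
```python
from h import *
s=arm.state(); print(s["eef_pos"],s["force"])
T=eyes.get_image("top");S=eyes.get_image("side")
b=cv2.resize(T[140:290,260:360],(400,600),interpolation=cv2.INTER_CUBIC)
d=cv2.resize(T[230:275,280:325],(400,400),interpolation=cv2.INTER_CUBIC)
a=cv2.resize(S[180:230,310:410],(400,200),interpolation=cv2.INTER_CUBIC)
cv2.imwrite("pics/c7.png",np.hstack([b,np.vstack([d,a])]))
```

```text
[ 0.45560033 -0.23915315  0.22290251] [-0.72874017  0.03795572 -0.44609013]
```

View pics/c7.png

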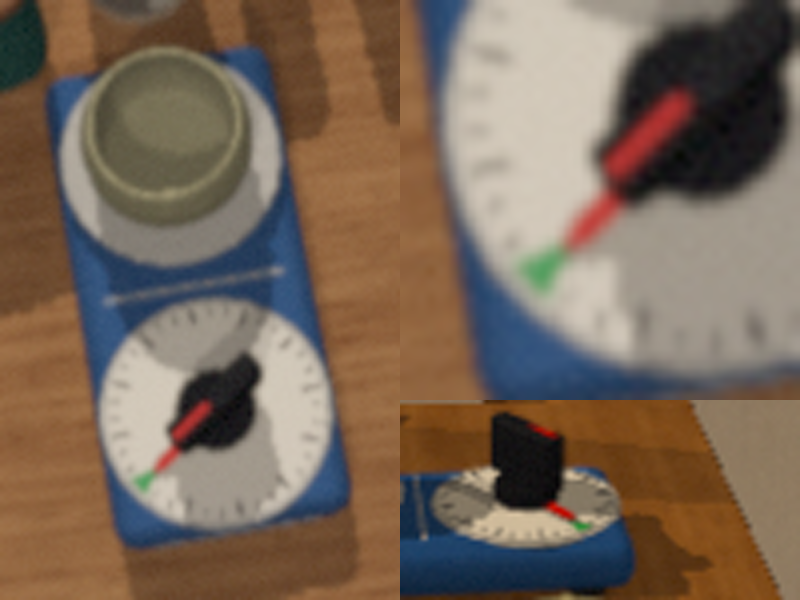

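The pointer tip meets the tip of the green wedge at upper-right panel (565,248), and the bowl stands level on the pan at left-panel (165,130). The arm is clear of everything.

```bash
python3 -c "
from station import order; print(order.finish_job())"
```

```text
the job is handed in; nothing more can be done
None
```

The bowl stands on the scale's pan, the tare pointer meets the green zero mark, and the job was handed in at about 20 s; no verdict came back.

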